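# Push the drip tray under the condensing unit

## Robot

A 6-joint arm with a two-finger parallel gripper is mounted at the origin on the work surface. World frame = base frame: x ahead of the robot, y to its left, z up, the work surface at z = 0. Lengths are in mm, angles in rad, forces in N, time in s.
With the tool pointing down it reaches from about 350 to 775 mm from the base axis. Payload 7.3 kg.
Tool frame: the origin (TCP) lies between the finger pads; the fingertips stand 14 mm ahead of it and the grasp point (between the pads) lies 5 mm behind it; z points along the fingers, y is the line along which they close (so a half turn about z gives the same grasp; the last joint's range is limited). The gripper opens to 92 mm and grips with 3 to 60 N. Pads are 19 mm wide; open, the fingers measure 130 mm over their backs; the gripper's body (75 mm by 190 mm) begins 47 mm behind the grasp point.
Start: joints at [-1.478, 0.342, 1.524, -0, 1.275, -0.146], TCP at [124.203, -510.115, 240.741] pointing down, gripper open.
Joint ranges: [-2.53, 2.53], [-0.77, 2.02], [0.04, 2.7], [-1, 4.14], [0.28, 2.66], [-3.11, 3.11]. Speed limits (rad/s): [2.57, 2.57, 3.14, 3.14, 3.14, 3.14].

## Interface

Orientations are given as [roll, pitch, yaw] about the fixed x, y, z axes, in that order (R = Rz(yaw) Ry(pitch) Rx(roll)).
In Python, from plant import get_obs, cams, close_job gives the robot as it stands. The module is installed in compiled form; this text tells all that it offers.
- The arm moves only by the shell command python3 -m creep 'ROWS'. ROWS is JSON, a list of rows, each an object of numbers: "hand": the opening, from 0 (shut) to 1 (fully open); "tx", "ty", "tz": the shift along the tool's x, y, z in m; "spin": the turn about the tool's z in degrees. In form: [{"hand": .., "tx": .., "ty": .., "tz": .., "spin": ..}, ...]. A call has 1 to 5 rows; each row shifts and turns the commanded pose from where the row before left it, along the tool's axes as they then stand; what a row does not reach is not made up. A row lasts 1/8 s, in which the tool goes at most 62.5 mm and 10.7 degrees, less where a joint would pass 70% of its speed; a pose out of reach is approached as far as the arm can. A call is refused whole if a number of a shift passes 0.0625 or a number of a turn 10.7, either way. A call with a gripper value outside its range is refused whole. The fingers move at their own pace and stop on an object; the grip force is fixed at half the most. Time passes only in rows, so rows that do not move let the fingers close. It gives the time, the measured TCP pose, the force, the opening and the grip force at its end, in the units of the state.
- get_obs(): the state, without advancing time (a new reading comes with each control period).
- cams.capture(name): name is "scene" or "top" or "wrist"; returns a dict with "color" (480x640x3 uint8, red, green, blue), "K" (3x3 intrinsics, pixels), "R" (3x3) and "t" (3): a world point X has camera coordinates R X + t. Camera axes: x right, y down, z forward; pixel columns grow to the right and rows downward; lengths in mm; the calibration is good to about 2 mm. A picture is of the moment at which its call begins. There is no depth.
- close_job(): hands the job in; it is judged then, once.
The state is a dict: "time": time; "joint_positions": joint angles; "dq": joint speeds; "tau": joint torques, N m; "tool_pos": TCP position; "tcp_rot": TCP orientation; "contact_force": force on the tool from outside, world axes, zero at the start; "moment": the same for the moment, N m; "grip_width": finger opening in mm; "finger_force": force on a finger pad.
Only numpy, scipy, OpenCV 4.12 (cv2) and the standard library are available. Lean on these libraries where they do the work, as an engineer would, in place of code of your own. Each camera call takes 0.05 s, during which the arm holds its last target. There are 200 camera calls.

## Task

Push the blue drip tray, plain end first, along the bench into the low opening under the deck of the condensing unit until it is fully home and square against the stop bar at the back. Only push it with the fingers: keep it flat on the bench, never lift or tip it, do not shift the unit, and leave the yellow gas cylinder, the capacitor and the brass fitting where they stand. Finish with the hand clear.

Things in the scene. Friction and masses are not known exactly. Their poses are not given: they have to be found in the camera images.
- tray: covered drip tray: flat closed blue plastic box 180 mm long (x), 120 wide (y), 28 high, 0.4 to 0.85 kg, loose on the bench, edges rounded 3 mm; seven black slots and, at its tail end (-x), an orange band on top. Too wide for a gripper; slides at a few newtons. Tail lies towards the robot's right. Origin: centre of its underside; x points to the plain leading end (nose), z up
- tray_nose (a point): middle of the tray's leading end (+x), at the height of its underside; axes as the tray's
- tray_tail (a point): middle of the tray's tail end (-x, orange band), the face to push, at the height of its underside; axes as the tray's
- unit: condensing unit, 9 kg, loose on a low white stand 150 mm deep (x), 230 wide (y): two side rails 42 wide, 34 high and a deck (top at 44 mm) that bridges an opening 146 wide, 34 high. Black compressor, blue receiver and copper pipes on the deck, up to 225 mm high, 20 mm or more behind its front edge. Origin: centre of underside; x points into the opening, z up. Opening faces the robot's right
- unit_mouth (a point): middle of the stand's front edge, where the opening begins, at bench height, 75 mm before the unit's origin; axes as the unit's. The centred tray passes with 13 mm to spare on each side and 6 mm above
- unit_stop (a point): middle of the front face of the stop bar, which closes the back of the opening, at bench height, 140 mm behind the front edge; axes as the unit's. With the nose against it 40 mm of the tray still stand out at the front.
- gas: yellow gas cylinder, 66 mm across, 215 mm high, standing loose behind the unit; origin at the centre of its underside
- capacitor: run capacitor, an aluminium can 45 mm across, 93 mm high with its terminals, standing loose on the bench beside the mouth of the unit, on the side away from the robot; origin at the centre of its underside
- fitting: brass fitting, 34 mm across, 44 mm high, standing loose on the bench beside the tray, on the side away from the robot; origin at the centre of its underside
There are look-alikes about, which are no part of the job. Of the things like the tray, leave any that is grey; of the rest the smaller one is meant. Of the things that look like the fitting, the smaller one is meant.

How it is judged (in metres and radians):
On the way:
1. the tray's nose has entered the opening, flat on the bench (x of tray_nose in the frame of unit_mouth above 0.01 m and y of tray_nose in the frame of unit_mouth between -0.025 and 0.025 m and angle between tray's own z axis and vertical below 0.05 rad), for 0.1 s.
At the end, for the whole second after the job is handed in: The tray lies flat and at rest in the opening, its nose within 6 mm of the stop bar and square to it within 4 degrees; the unit is within 12 mm and the three bystanders within 20 mm of where they started, upright (x of tray_nose in the frame of unit_stop between -0.006 and 0.004 m and y of tray_nose in the frame of unit_stop between -0.02 and 0.02 m and angle between the x axis of tray and the x axis of unit, either way round below 0.07 rad and angle between tray's own z axis and vertical below 0.03 rad and height (world z) of tray below 0.004 m and linear speed of tray below 0.01 m/s and distance of unit from where it was at the start of the episode below 0.012 m and distance of each of gas, capacitor, fitting from where it was at the start of the episode below 0.02 m and angle between each of gas, capacitor, fitting's own z axis and vertical below 0.1 rad); the robot touches nothing.
It fails at once if the tray is tipped (more than 6 degrees) (angle between tray's own z axis and vertical above 0.1 rad).
It fails at once if the tray is lifted off the bench (more than 8 mm) (height (world z) of tray above 0.008 m).
It fails at once if the unit is shifted (more than 12 mm) or tipped (distance of unit from where it was at the start of the episode above 0.012 m or angle between unit's own z axis and vertical above 0.06 rad).
It fails at once if the gas cylinder, the capacitor or the brass fitting is moved (more than 20 mm), lifted or knocked over (distance of any of gas, capacitor, fitting from where it was at the start of the episode above 0.02 m or angle between any of gas, capacitor, fitting's own z axis and vertical above 0.3 rad).
It also fails if it takes over 72 s, if anything falls off the work surface, if the arm or the gripper's body presses on something with over 40 N, if the wrist force passes 120 N, or if a joint passes its speed limit or range.

## Working session

There is one attempt and no reset: what is moved stays moved. The work goes in short steps, Python scripts to look and compute and a shell command to move; the robot and the scene stay as the last step left them, time stands still between calls to the robot, and variables do not carry over. Pictures are saved under pics/ and viewed, at most 10 in all, crops included, and the job is handed in when it is done.

```bash
mkdir -p pics
python3 - <<'E'
from plant import get_obs,cams
import cv2,pickle
o=get_obs();print(o['time'],o['tool_pos'],o['tcp_rot'],o['grip_width'])
d={n:cams.capture(n) for n in('scene','top')}
pickle.dump(d,open('d0.pkl','wb'))
for n in d: cv2.imwrite(f'pics/{n}0.png',d[n]['color'][:,:,::-1]);print(n,d[n]['K'],d[n]['R'],d[n]['t'])
E
```

```text
0.0 [ 124.17017196 -509.7221702   240.04379537] [-3.14008454e+00 -2.01436819e-04  2.38826709e-01] 91.48325974045713
scene [[438.27809698   0.         320.14581088]
 [  0.         438.27809698 240.27404275]
 [  0.           0.           1.        ]] [[ 0.73281439  0.68042719 -0.00138572]
 [ 0.50828642 -0.54877187 -0.66369749]
 [-0.45235826  0.48566272 -0.74799982]] [-359.96056953 -252.17781413 1101.86453643]
top [[533.53254931   0.         315.79576652]
 [  0.         533.53254931 240.73353545]
 [  0.           0.           1.        ]] [[-0.02697014 -0.99962363  0.00502035]
 [-0.97946973  0.02542202 -0.1999819 ]
 [ 0.199779   -0.01031082 -0.97978673]] [ -17.09718615  524.79361031 1140.15708943]
```

View pics/top0.png

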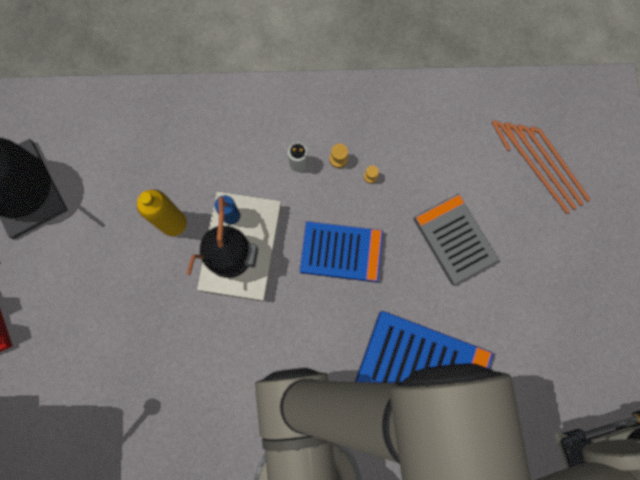

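View pics/scene0.png

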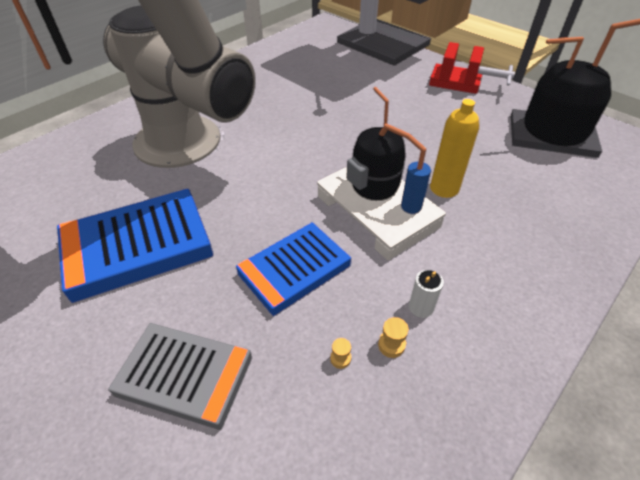

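The top view shows the small blue tray at about px (342,251) with its orange tail to the right. The white stand is at (240,246), the capacitor at (298,155) and the small fitting at (372,174). Next I'll measure the tray and the deck on their own height planes.

```bash
cat > h.py <<'E'
import numpy as np,cv2
def cast(d,px,z):
    px=np.asarray(px,float).reshape(-1,2)
    r=(np.linalg.inv(d['K'])@np.c_[px,np.ones(len(px))].T).T@d['R']
    c=-d['R'].T@d['t']
    return (c+r*((z-c[2])/r[:,2])[:,None])[:,:2]
def hsv(d): return cv2.cvtColor(d['color'],cv2.COLOR_RGB2HSV)
def rect(d,m,z,box):
    k=np.zeros(m.shape,np.uint8);x0,y0,x1,y1=box;k[y0:y1,x0:x1]=m[y0:y1,x0:x1]*255
    k=cv2.morphologyEx(k,cv2.MORPH_CLOSE,np.ones((3,3)))
    cs=cv2.findContours(k,cv2.RETR_EXTERNAL,cv2.CHAIN_APPROX_NONE)[0]
    c=max(cs,key=cv2.contourArea)
    P=cast(d,c,z).astype(np.float32); r=cv2.minAreaRect(P)
    return r,cv2.boxPoints(r),cv2.boundingRect(c)
E
python3 - <<'E'
from h import *;import pickle
d=pickle.load(open('d0.pkl','rb'));T=d['top'];h=hsv(T);H,S,V=[h[...,i].astype(int) for i in range(3)]
blue=(H>100)&(H<125)&(S>130)&(V>50); org=((H<16))&(S>150)&(V>120); wh=(S<40)&(V>170)
yel=(H>14)&(H<30)&(S>140)&(V>80)
for n,m,z,b in [('tray',blue|org,28,(290,205,400,290)),('tray',blue|org,26,(290,205,400,290)),('band',org,28,(290,205,400,290)),('unit',wh,44,(185,180,292,310)),
  ('fit',yel,44,(360,160,385,190)),('fitbig',yel,44,(325,140,355,172)),('gas',yel,0,(130,180,192,245))]:
    r,bp,bb=rect(T,m,z,b);print(n,np.round(r[0],1),np.round(r[1],1),round(r[2],2),np.round(bp).tolist(),bb)
print('white sample',h[280,230],h[250,320],h[150,450])
print('cap top z93',cast(T,[[298,150]],93),'base z0',cast(T,[[301,166]],0),'fit base',cast(T,[[371,180]],0))
E
```

```text
tray [504.1 -85.8] [171.1 119.3] 81.51 [[432.0, -162.0], [550.0, -179.0], [576.0, -10.0], [458.0, 8.0]] (300, 222, 80, 58)
tray [504.4 -85.9] [171.4 119.5] 81.51 [[433.0, -162.0], [551.0, -179.0], [576.0, -10.0], [458.0, 8.0]] (300, 222, 80, 58)
band [ 494.9 -161.7] [ 18.2 113.7] 81.52 [[437.0, -162.0], [550.0, -179.0], [552.0, -161.0], [440.0, -144.0]] (368, 230, 12, 50)
unit [437.2 157.9] [146.7  54.4] 79.06 [[397.0, 91.0], [450.0, 81.0], [478.0, 225.0], [424.0, 235.0]] (198, 265, 68, 34)
fit [ 680.1 -163.4] [26.6 38.7] 66.64 [[657.0, -168.0], [693.0, -183.0], [703.0, -159.0], [668.0, -144.0]] (365, 166, 13, 17)
fitbig [728.6 -88.3] [37.3 54.2] 87.81 [[701.0, -106.0], [755.0, -108.0], [756.0, -71.0], [702.0, -69.0]] (330, 144, 17, 23)
gas [609.7 336. ] [136.9  67.7] 38.9 [[535.0, 319.0], [578.0, 267.0], [684.0, 353.0], [642.0, 405.0]] (137, 190, 49, 46)
white sample [ 24  22 177] [111 148  88] [  8   8 133]
cap top z93 [[724.15296327   3.65496143]] base z0 [[719.37725173  -0.89496772]] fit base [[ 679.93641899 -167.70339936]]
```

Run:
```python
from h import *;import pickle
d=pickle.load(open('d0.pkl','rb'));T=d['top'];h=hsv(T);H,S,V=[h[...,i].astype(int) for i in range(3)]
for r in (205,230,260,290): print(r,[tuple(map(int,h[r,c])) for c in range(256,292,3)])
print('tail',[tuple(map(int,h[255,c])) for c in range(364,390,2)])
print('nose',[tuple(map(int,h[255,c])) for c in range(294,312,2)])
wh=(H>14)&(H<40)&(S>12)&(S<60)&(V>100)
bo=((S>90)&(V>40))
for n,m,z,b in [('unit',wh,44,(190,185,292,310)),('tray',bo,27,(290,205,400,290))]:
    r,bp,bb=rect(T,m,z,b);print(n,np.round(r[0],1),np.round(r[1],1),round(r[2],2),np.round(bp).tolist(),bb)
v=cv2.resize(T['color'][185:310,180:400,::-1],None,fx=3.6,fy=3.6,interpolation=cv2.INTER_CUBIC);cv2.imwrite('pics/c1.png',v)
```

```text
205 [(24, 19, 190), (26, 22, 189), (19, 23, 190), (26, 21, 191), (24, 22, 188), (22, 24, 190), (21, 22, 188), (23, 22, 188), (21, 20, 125), (162, 10, 130), (140, 6, 124), (173, 8, 132)]
230 [(26, 21, 191), (22, 24, 191), (25, 20, 153), (24, 22, 117), (23, 23, 175), (26, 22, 188), (24, 23, 175), (10, 9, 87), (168, 16, 81), (150, 3, 78), (173, 9, 115), (10, 6, 136)]
260 [(15, 18, 85), (30, 19, 119), (25, 23, 122), (20, 26, 120), (30, 13, 115), (24, 15, 86), (174, 15, 87), (10, 9, 87), (0, 6, 82), (0, 6, 82), (150, 3, 89), (0, 9, 117)]
290 [(23, 22, 195), (25, 22, 193), (23, 21, 190), (22, 23, 122), (10, 10, 80), (173, 12, 84), (10, 9, 83), (171, 14, 126), (160, 6, 131), (165, 8, 135), (0, 7, 137), (158, 8, 132)]
tail [(108, 205, 167), (108, 205, 164), (132, 97, 142), (10, 180, 198), (15, 244, 204), (15, 242, 201), (15, 247, 202), (1, 102, 160), (115, 109, 119), (135, 19, 82), (0, 8, 100), (0, 6, 129), (158, 8, 132)]
nose [(0, 4, 132), (150, 6, 132), (12, 9, 137), (120, 18, 131), (110, 156, 157), (107, 212, 166), (108, 212, 167), (108, 196, 165), (110, 168, 102)]
unit [521.9 141.3] [153.  233.6] 79.52 [[393.0, 87.0], [623.0, 45.0], [651.0, 195.0], [421.0, 238.0]] (196, 191, 86, 110)
tray [504.2 -89. ] [179.9 120.7] 81.49 [[431.0, -169.0], [551.0, -187.0], [577.0, -9.0], [458.0, 9.0]] (300, 221, 83, 61)
```

View pics/c1.png

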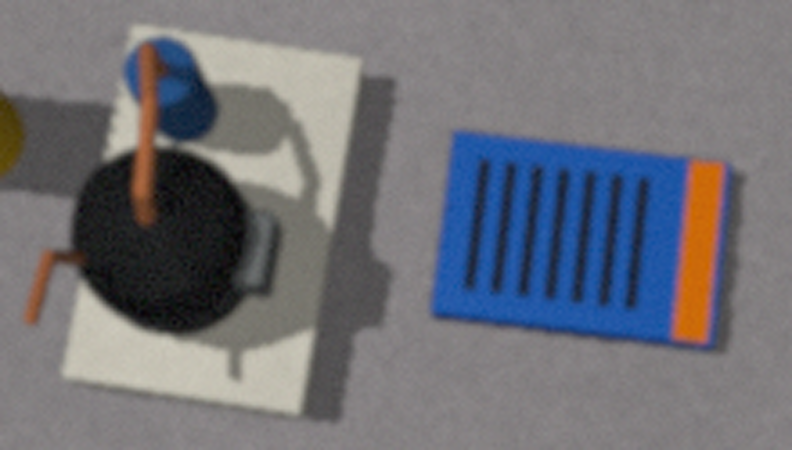

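The measurements match the given sizes:

| Item | Centre (mm) | x axis | Measured size (mm) |
|---|---|---|---|
| Tray | (504,-89) | 81.5° | 180×121 |
| Unit | (522,141) | 79.5° | 153×234 |

In the unit's frame the tray sits about 25 mm too far to the far side. I'll push it sideways from there first, using both fingers, and then push it in from the tail.

```bash
python3 -m creep '[{"hand":0.7,"spin":8},{"hand":0.7,"spin":8},{"hand":0.7,"spin":8.2},{"hand":0.7,"tx":0.033,"ty":-0.0404},{"hand":0.7,"tx":0.033,"ty":-0.0404}]'; for i in 1; do python3 -m creep '[{"hand":0.7,"tx":0.033,"ty":-0.0404},{"hand":0.7,"tx":0.033,"ty":-0.0404},{"hand":0.7,"tx":0.033,"ty":-0.0404},{"hand":0.7,"tx":0.033,"ty":-0.0404},{"hand":0.7,"tx":0.033,"ty":-0.0404}]'; done
python3 -m creep '[{"hand":0.7,"tx":0.033,"ty":-0.0404},{"hand":0.7,"tx":0.033,"ty":-0.0404},{"hand":0.7,"tx":0.033,"ty":-0.0404},{"hand":0.7,"tx":0.033,"ty":-0.0404},{"hand":0.7,"tx":0.033,"ty":-0.0404}]'; python3 -m creep '[{"hand":0.7},{"hand":0.7}]'
```

```text
invalid input at $[0]: expected keys hand, tx, ty, tz, spin
invalid input at $[0]: expected keys hand, tx, ty, tz, spin
invalid input at $[0]: expected keys hand, tx, ty, tz, spin
invalid input at $[0]: expected keys hand, tx, ty, tz, spin
```

```bash
python3 -m creep '[{"hand":0.7,"tx":0,"ty":0,"tz":0,"spin":8},{"hand":0.7,"tx":0,"ty":0,"tz":0,"spin":8},{"hand":0.7,"tx":0,"ty":0,"tz":0,"spin":8.2},{"hand":0.7,"tx":0.033,"ty":-0.0404,"tz":0,"spin":0},{"hand":0.7,"tx":0.033,"ty":-0.0404,"tz":0,"spin":0}]'
python3 -m creep '[{"hand":0.7,"tx":0.033,"ty":-0.0404,"tz":0,"spin":0},{"hand":0.7,"tx":0.033,"ty":-0.0404,"tz":0,"spin":0},{"hand":0.7,"tx":0.033,"ty":-0.0404,"tz":0,"spin":0},{"hand":0.7,"tx":0.033,"ty":-0.0404,"tz":0,"spin":0},{"hand":0.7,"tx":0.033,"ty":-0.0404,"tz":0,"spin":0}]'
python3 -m creep '[{"hand":0.7,"tx":0.033,"ty":-0.0404,"tz":0,"spin":0},{"hand":0.7,"tx":0.033,"ty":-0.0404,"tz":0,"spin":0},{"hand":0.7,"tx":0.033,"ty":-0.0404,"tz":0,"spin":0},{"hand":0.7,"tx":0.033,"ty":-0.0404,"tz":0,"spin":0},{"hand":0.7,"tx":0.033,"ty":-0.0404,"tz":0,"spin":0}]'
```

```text
time: 0.72
tool_pos: [204.3, -441.8, 240.2]
tcp_rot: [-3.141, 0.0, -0.185]
contact_force: [1.5, -0.5, 0.7]
grip_width: 64.4
finger_force: 0.0
time: 1.35
tool_pos: [403.9, -272.9, 240.5]
tcp_rot: [-3.142, 0.0, -0.184]
contact_force: [-0.2, -1.1, 0.2]
grip_width: 64.5
finger_force: 0.0
time: 1.98
tool_pos: [603.0, -104.4, 240.3]
tcp_rot: [3.141, 0.001, -0.183]
contact_force: [0.4, -0.8, 0.2]
grip_width: 64.4
finger_force: 0.0
```

```bash
python3 -m creep '[{"hand":0.7,"tx":0,"ty":0,"tz":0.05,"spin":0},{"hand":0.7,"tx":0,"ty":0,"tz":0.05,"spin":0},{"hand":0.7,"tx":0,"ty":0,"tz":0.05,"spin":0},{"hand":0.7,"tx":0,"ty":0,"tz":0.04,"spin":0},{"hand":0.7,"tx":0,"ty":0,"tz":0.02,"spin":0}]'
python3 -m creep '[{"hand":0.7,"tx":0,"ty":0,"tz":0.01,"spin":0},{"hand":0.7,"tx":-0.01,"ty":0,"tz":0,"spin":0},{"hand":0.7,"tx":-0.01,"ty":0,"tz":0,"spin":0}]'
python3 - <<'E'
from plant import cams;import cv2
d=cams.capture('top');cv2.imwrite('pics/t2.png',cv2.resize(d['color'][130:330,180:440,::-1],None,fx=3,fy=3))
E
```

```text
time: 2.6
tool_pos: [600.4, -105.2, 27.5]
tcp_rot: [-3.141, 0.005, -0.184]
contact_force: [-0.3, -1.2, 0.2]
grip_width: 64.5
finger_force: 0.0
time: 2.98
tool_pos: [582.1, -102.1, 21.6]
tcp_rot: [3.141, -0.001, -0.184]
contact_force: [-0.6, -0.1, -0.1]
grip_width: 64.7
finger_force: 0.0
```

View pics/t2.png

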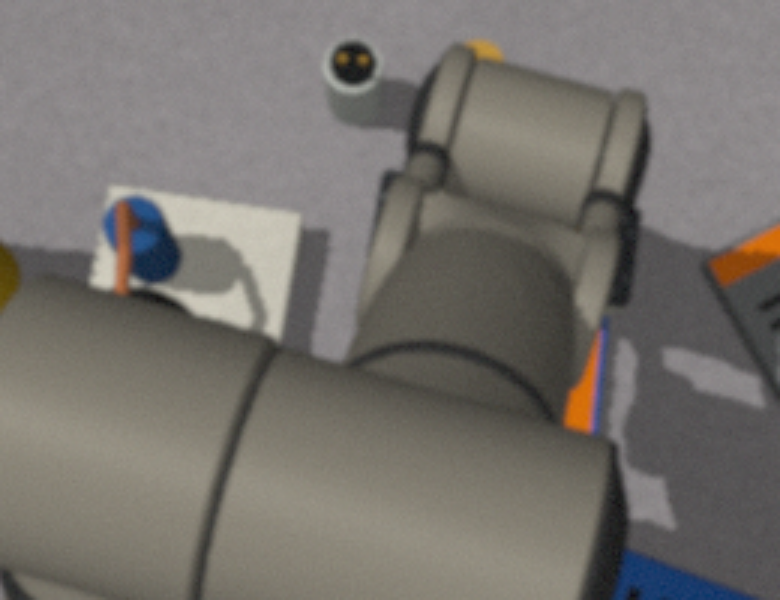

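The arm hides the tray from above. The capacitor at crop (352,65) and the fitting are untouched. I'll push sideways in small steps and watch the force for contact.

```bash
for k in 1 2; do :; done; python3 -m creep '[{"hand":0.7,"tx":-0.003,"ty":0,"tz":0,"spin":0},{"hand":0.7,"tx":-0.003,"ty":0,"tz":0,"spin":0}]'; python3 -m creep '[{"hand":0.7,"tx":-0.003,"ty":0,"tz":0,"spin":0}]';python3 -m creep '[{"hand":0.7,"tx":-0.003,"ty":0,"tz":0,"spin":0}]'; python3 -m creep '[{"hand":0.7,"tx":-0.003,"ty":0,"tz":0,"spin":0}]'; python3 -m creep '[{"hand":0.7,"tx":-0.003,"ty":0,"tz":0,"spin":0}]'
```

```text
time: 3.28
tool_pos: [577.5, -101.5, 21.7]
tcp_rot: [3.141, -0.003, -0.183]
contact_force: [2.5, -1.2, 1.7]
grip_width: 64.2
finger_force: 1.4
time: 3.4
tool_pos: [574.8, -101.1, 21.6]
tcp_rot: [3.141, -0.004, -0.183]
contact_force: [3.8, -1.7, 2.6]
grip_width: 64.4
finger_force: 1.6
time: 3.52
tool_pos: [571.3, -100.3, 21.2]
tcp_rot: [3.141, -0.002, -0.184]
contact_force: [3.6, -1.1, 2.7]
grip_width: 64.4
finger_force: 2.0
time: 3.65
tool_pos: [568.2, -99.5, 21.1]
tcp_rot: [-3.142, -0.002, -0.184]
contact_force: [3.9, -0.3, 2.7]
grip_width: 64.7
finger_force: 2.0
time: 3.78
tool_pos: [564.9, -98.8, 20.9]
tcp_rot: [-3.142, -0.001, -0.184]
contact_force: [3.6, -1.0, 2.0]
grip_width: 64.3
finger_force: 2.0
```

```bash
python3 -m creep '[{"hand":0.7,"tx":-0.004,"ty":0,"tz":0,"spin":0},{"hand":0.7,"tx":-0.004,"ty":0,"tz":0,"spin":0},{"hand":0.7,"tx":-0.004,"ty":0,"tz":0,"spin":0},{"hand":0.7,"tx":-0.002,"ty":0,"tz":0,"spin":0},{"hand":0.7,"tx":0,"ty":0,"tz":0,"spin":0}]'
python3 -m creep '[{"hand":0.7,"tx":0.015,"ty":0,"tz":0,"spin":0},{"hand":0.7,"tx":0.015,"ty":0,"tz":0,"spin":0},{"hand":0.7,"tx":0,"ty":0,"tz":-0.04,"spin":0},{"hand":0.7,"tx":0,"ty":0,"tz":-0.05,"spin":0},{"hand":0.7,"tx":0,"ty":0.03,"tz":-0.03,"spin":0}]'
```

```text
time: 4.4
tool_pos: [550.3, -96.1, 20.5]
tcp_rot: [-3.142, 0.001, -0.184]
contact_force: [1.9, -0.5, 0.9]
grip_width: 64.4
finger_force: 1.1
time: 5.03
tool_pos: [574.4, -129.7, 142.0]
tcp_rot: [-3.141, 0.002, -0.181]
contact_force: [-0.2, 0.3, -1.3]
grip_width: 64.5
finger_force: 0.0
```

```bash
python3 -m creep '[{"hand":0.7,"tx":-0.034,"ty":0.0437,"tz":0,"spin":0},{"hand":0.7,"tx":-0.034,"ty":0.0437,"tz":0,"spin":0},{"hand":0.7,"tx":-0.034,"ty":0.0437,"tz":0,"spin":0},{"hand":0.7,"tx":0,"ty":0,"tz":0,"spin":-10},{"hand":0.7,"tx":0,"ty":0,"tz":0,"spin":-10}]'
python3 -m creep '[{"hand":0.7,"tx":0,"ty":0,"tz":0,"spin":-10},{"hand":0.7,"tx":0,"ty":0,"tz":0,"spin":-10},{"hand":0.7,"tx":0,"ty":0,"tz":0,"spin":-10},{"hand":0.7,"tx":0,"ty":0,"tz":0,"spin":-10},{"hand":0.7,"tx":0,"ty":0,"tz":0,"spin":-10}]'
python3 -m creep '[{"hand":0.7,"tx":0,"ty":0,"tz":0,"spin":-10},{"hand":0.7,"tx":0,"ty":0,"tz":0,"spin":-10},{"hand":0.7,"tx":0,"ty":0,"tz":0,"spin":0}]'
cat > look.py <<'E'
from h import *;from plant import cams;import sys
d=cams.capture('top');h=hsv(d);H,S,V=[h[...,i].astype(int) for i in range(3)]
if len(sys.argv)>1: cv2.imwrite(sys.argv[1],cv2.resize(d['color'][130:330,180:440,::-1],None,fx=3,fy=3))
wh=(H>14)&(H<40)&(S>12)&(S<60)&(V>100);bo=((S>90)&(V>40))
u=np.deg2rad(79.5);R=np.array([[np.cos(u),np.sin(u)],[-np.sin(u),np.cos(u)]])
for n,m,z,b in [('unit',wh,44,(190,185,292,310)),('tray',bo,27,(284,205,400,300))]:
    r,bp,bb=rect(d,m,z,b);print(n,np.round(r[0],1),np.round(r[1],1),round(r[2],2),bb,'in unit',np.round(R@(np.array(r[0])-[521.9,141.3]),1))
E
python3 look.py pics/t3.png
```

```text
time: 5.65
tool_pos: [448.7, -241.3, 139.9]
tcp_rot: [-3.139, 0.003, 0.169]
contact_force: [-0.5, -0.1, 0.1]
grip_width: 64.4
finger_force: 0.0
time: 6.28
tool_pos: [449.3, -240.5, 139.7]
tcp_rot: [-3.137, -0.0, 1.044]
contact_force: [-0.0, -0.8, 0.5]
grip_width: 64.1
finger_force: 0.0
time: 6.65
tool_pos: [449.6, -240.7, 139.8]
tcp_rot: [-3.138, -0.001, 1.386]
contact_force: [0.3, -0.8, 0.6]
grip_width: 64.4
finger_force: 0.0
unit [508.4 144. ] [156.4 263.4] 80.56 (197, 191, 84, 119) in unit [ 0.2 13.8]
tray [477.7 -82.1] [180.2 120.6] 79.47 (296, 232, 85, 62) in unit [-227.7    2.7]
```

View pics/t3.png

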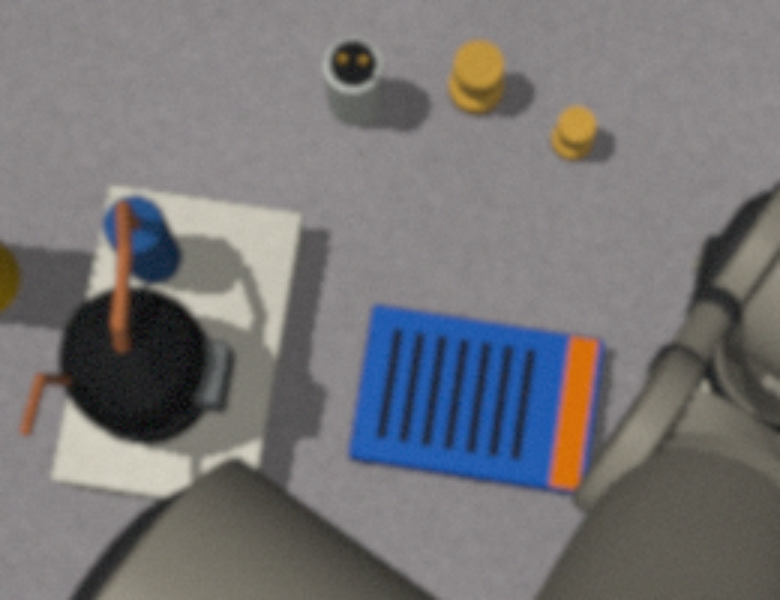

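The tray is now at 79.5°, 2.7 mm to the left of the unit's axis. Its tail is at crop (575,410), and the fingers line up with it. I'll lower the hand and push.

```bash
python3 -m creep '[{"hand":0.7,"tx":0,"ty":0,"tz":0.05,"spin":0},{"hand":0.7,"tx":0,"ty":0,"tz":0.045,"spin":0},{"hand":0.7,"tx":0,"ty":0,"tz":0.024,"spin":0},{"hand":0.7,"tx":0.02,"ty":0,"tz":0,"spin":0},{"hand":0.7,"tx":0.02,"ty":0,"tz":0,"spin":0}]'
python3 -m creep '[{"hand":0.7,"tx":0.008,"ty":0,"tz":0,"spin":0},{"hand":0.7,"tx":0.004,"ty":0,"tz":0,"spin":0},{"hand":0.7,"tx":0.004,"ty":0,"tz":0,"spin":0},{"hand":0.7,"tx":0.004,"ty":0,"tz":0,"spin":0},{"hand":0.7,"tx":0.004,"ty":0,"tz":0,"spin":0}]'
python3 -m creep '[{"hand":0.7,"tx":0.008,"ty":0,"tz":0,"spin":0},{"hand":0.7,"tx":0.008,"ty":0,"tz":0,"spin":0},{"hand":0.7,"tx":0.008,"ty":0,"tz":0,"spin":0},{"hand":0.7,"tx":0.008,"ty":0,"tz":0,"spin":0},{"hand":0.7,"tx":0.008,"ty":0,"tz":0,"spin":0}]'
python3 look.py
```

```text
time: 7.32
tool_pos: [458.3, -200.9, 22.3]
tcp_rot: [3.141, -0.0, 1.385]
contact_force: [-0.0, -0.2, 0.8]
grip_width: 64.0
finger_force: 0.0
time: 7.95
tool_pos: [462.6, -179.1, 21.9]
tcp_rot: [3.141, 0.001, 1.387]
contact_force: [0.0, -3.4, 0.5]
grip_width: 64.1
finger_force: 1.5
time: 8.57
tool_pos: [469.9, -138.8, 21.8]
tcp_rot: [3.141, 0.0, 1.387]
contact_force: [-0.6, -4.5, 2.8]
grip_width: 64.4
finger_force: 2.1
unit [439.8 137.9] [223.4 124.8] 88.48 (190, 253, 102, 57) in unit [-18.3  80.1]
tray [490.8 -11. ] [125.8 121.3] 79.27 (284, 228, 55, 59) in unit [-155.4    2.9]
```

```bash
python3 -m creep '[{"hand":0.7,"tx":0.008,"ty":0,"tz":0,"spin":0},{"hand":0.7,"tx":0.008,"ty":0,"tz":0,"spin":0},{"hand":0.7,"tx":0.008,"ty":0,"tz":0,"spin":0},{"hand":0.7,"tx":0.008,"ty":0,"tz":0,"spin":0},{"hand":0.7,"tx":0.008,"ty":0,"tz":0,"spin":0}]'
python3 -m creep '[{"hand":0.7,"tx":0.008,"ty":0,"tz":0,"spin":0},{"hand":0.7,"tx":0.008,"ty":0,"tz":0,"spin":0},{"hand":0.7,"tx":0.008,"ty":0,"tz":0,"spin":0}]'
python3 look.py pics/t4.png
```

```text
time: 9.25
tool_pos: [477.0, -99.4, 21.6]
tcp_rot: [-3.141, 0.0, 1.387]
contact_force: [-1.0, -4.2, 2.0]
grip_width: 64.4
finger_force: 1.8
time: 9.62
tool_pos: [481.4, -75.8, 21.7]
tcp_rot: [-3.141, 0.0, 1.387]
contact_force: [-0.9, -3.0, 1.8]
grip_width: 64.0
finger_force: 1.8
unit [537.7 137.5] [151.5 199.9] 79.37 (216, 192, 65, 95) in unit [ -0.8 -16.2]
tray [500.8  21.2] [ 41.3 120.1] 89.14 (284, 228, 19, 53) in unit [-121.9   -1.2]
```

View pics/t4.png

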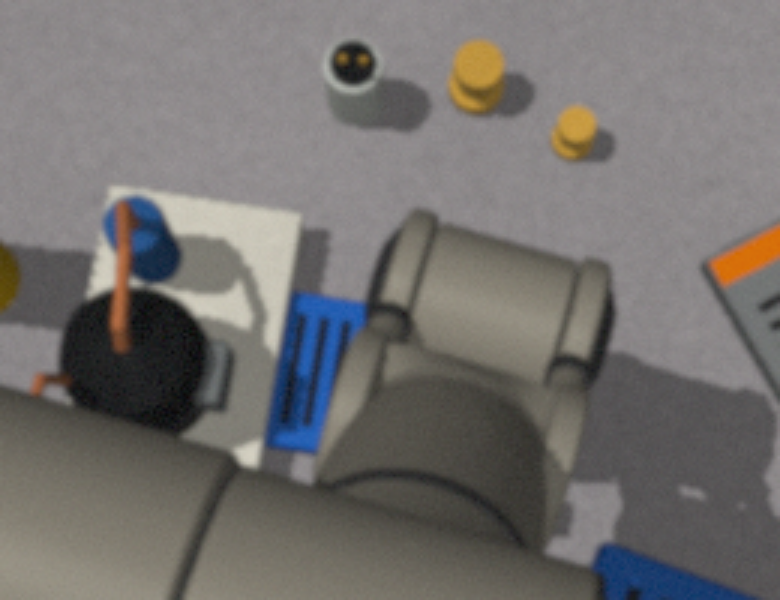

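The nose is in the opening at crop (285,370), square and centred, and the bystanders haven't moved. About 95 mm remain.

```bash
python3 -m creep '[{"hand":0.7,"tx":0.008,"ty":0,"tz":0,"spin":0},{"hand":0.7,"tx":0.008,"ty":0,"tz":0,"spin":0},{"hand":0.7,"tx":0.008,"ty":0,"tz":0,"spin":0},{"hand":0.7,"tx":0.008,"ty":0,"tz":0,"spin":0},{"hand":0.7,"tx":0.008,"ty":0,"tz":0,"spin":0}]'
python3 -m creep '[{"hand":0.7,"tx":0.008,"ty":0,"tz":0,"spin":0},{"hand":0.7,"tx":0.008,"ty":0,"tz":0,"spin":0},{"hand":0.7,"tx":0.006,"ty":0,"tz":0,"spin":0},{"hand":0.7,"tx":0.006,"ty":0,"tz":0,"spin":0},{"hand":0.7,"tx":0.006,"ty":0,"tz":0,"spin":0}]'
python3 - <<'E'
from h import *;from plant import cams
d=cams.capture('scene');cv2.imwrite('pics/s5.png',cv2.resize(d['color'][60:380,160:520,::-1],None,fx=1.8,fy=1.8))
E
```

```text
time: 10.3
tool_pos: [488.7, -36.4, 21.6]
tcp_rot: [-3.141, 0.0, 1.387]
contact_force: [-0.5, -2.3, -0.1]
grip_width: 64.3
finger_force: 1.2
time: 10.92
tool_pos: [494.9, -3.2, 21.6]
tcp_rot: [-3.141, 0.0, 1.387]
contact_force: [-0.8, -0.9, -2.2]
grip_width: 64.1
finger_force: 1.0
```

View pics/s5.png

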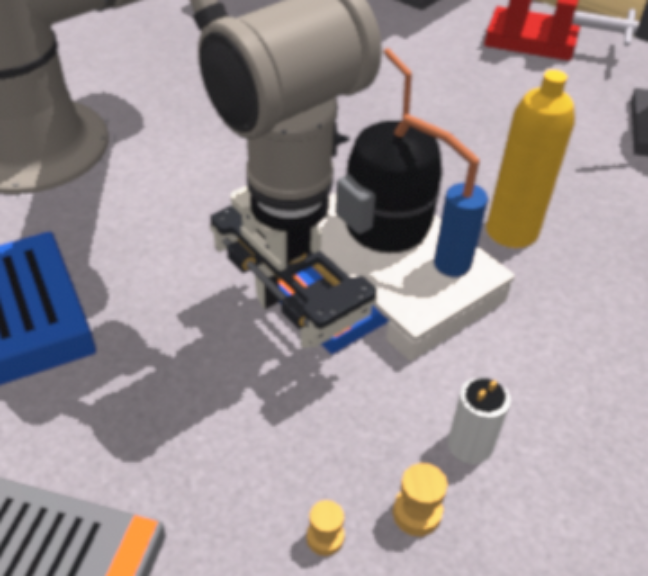

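The hand is clear of the compressor and every bystander is still standing. About 20 mm remain, so I'll creep in and watch the force.

```bash
python3 -m creep '[{"hand":0.7,"tx":0.004,"ty":0,"tz":0,"spin":0},{"hand":0.7,"tx":0.004,"ty":0,"tz":0,"spin":0},{"hand":0.7,"tx":0.004,"ty":0,"tz":0,"spin":0},{"hand":0.7,"tx":0,"ty":0,"tz":0,"spin":0}]'
python3 -m creep '[{"hand":0.7,"tx":0.002,"ty":0,"tz":0,"spin":0},{"hand":0.7,"tx":0.002,"ty":0,"tz":0,"spin":0}]'
python3 -m creep '[{"hand":0.7,"tx":0.001,"ty":0,"tz":0,"spin":0},{"hand":0.7,"tx":0,"ty":0,"tz":0,"spin":0}]'
```

```text
time: 11.48
tool_pos: [497.2, 8.6, 21.7]
tcp_rot: [3.141, -0.0, 1.387]
contact_force: [-0.2, -0.3, 0.6]
grip_width: 64.4
finger_force: 0.0
time: 11.72
tool_pos: [497.9, 12.0, 21.7]
tcp_rot: [3.141, 0.0, 1.387]
contact_force: [-0.6, -3.3, 0.3]
grip_width: 64.0
finger_force: 1.4
time: 11.98
tool_pos: [498.1, 13.2, 21.8]
tcp_rot: [3.141, 0.0, 1.387]
contact_force: [-1.1, -1.8, 1.5]
grip_width: 64.1
finger_force: 0.9
```

```bash
R='x'; python3 -m creep '[{"hand":0.7,"tx":0.001,"ty":0,"tz":0,"spin":0},{"hand":0.7,"tx":0.001,"ty":0,"tz":0,"spin":0}]' | grep -E 'tool|contact'
python3 -m creep '[{"hand":0.7,"tx":0.001,"ty":0,"tz":0,"spin":0}]'| grep -E 'tool|contact'
python3 -m creep '[{"hand":0.7,"tx":0.001,"ty":0,"tz":0,"spin":0}]'| grep -E 'tool|contact'
python3 -m creep '[{"hand":0.7,"tx":0.001,"ty":0,"tz":0,"spin":0}]'| grep -E 'tool|contact'
```

```text
tool_pos: [498.4, 15.0, 21.8]
contact_force: [0.9, -3.7, 1.7]
tool_pos: [498.6, 16.1, 21.8]
contact_force: [-0.7, -3.4, 1.9]
tool_pos: [498.8, 17.1, 21.8]
contact_force: [-0.0, -3.9, 2.6]
tool_pos: [499.0, 17.6, 21.8]
contact_force: [-1.7, -9.4, 2.9]
```

```bash
python3 -m creep '[{"hand":0.7,"tx":0.0005,"ty":0,"tz":0,"spin":0}]'| grep -E 'tool|contact'
python3 -m creep '[{"hand":0.7,"tx":0.0005,"ty":0,"tz":0,"spin":0}]'| grep -E 'tool|contact'
python3 -m creep '[{"hand":0.7,"tx":0,"ty":0,"tz":0,"spin":0}]'| grep -E 'tool|contact'
```

```text
tool_pos: [499.0, 17.6, 21.8]
contact_force: [-1.7, -11.6, 2.8]
tool_pos: [499.1, 17.7, 21.8]
contact_force: [-0.9, -13.4, 3.5]
tool_pos: [499.1, 17.7, 21.8]
contact_force: [-0.3, -12.0, 2.0]
```

The tray is firmly against the stop: the force rose to 13 N and the tool stopped advancing where I expected. I'll back straight off, raise the hand and check.

```bash
python3 -m creep '[{"hand":0.7,"tx":-0.01,"ty":0,"tz":0,"spin":0},{"hand":0.7,"tx":-0.04,"ty":0,"tz":0,"spin":0},{"hand":0.7,"tx":-0.05,"ty":0,"tz":0,"spin":0},{"hand":0.7,"tx":-0.05,"ty":0,"tz":0,"spin":0},{"hand":0.7,"tx":-0.05,"ty":0,"tz":0,"spin":0}]'|grep tool
python3 -m creep '[{"hand":0.7,"tx":-0.03,"ty":0,"tz":-0.05,"spin":0},{"hand":0.7,"tx":-0.03,"ty":0,"tz":-0.05,"spin":0},{"hand":0.7,"tx":-0.03,"ty":0,"tz":-0.05,"spin":0},{"hand":0.7,"tx":0,"ty":0,"tz":0,"spin":0}]'
sed -i 's/(284,205,400,300)/(255,205,400,300)/' look.py; python3 look.py pics/t6.png
```

```text
tool_pos: [462.2, -178.8, 21.6]
time: 14.1
tool_pos: [447.6, -269.0, 175.4]
tcp_rot: [3.134, 0.004, 1.385]
contact_force: [0.0, 0.6, -0.5]
grip_width: 64.1
finger_force: 0.0
unit [521.7 141.5] [152.5 233. ] 79.52 (197, 191, 84, 108) in unit [0.2 0.2]
tray [502.   48.4] [ 41.9 121.6] 79.67 (269, 227, 25, 54) in unit [-95.    2.6]
```

View pics/t6.png

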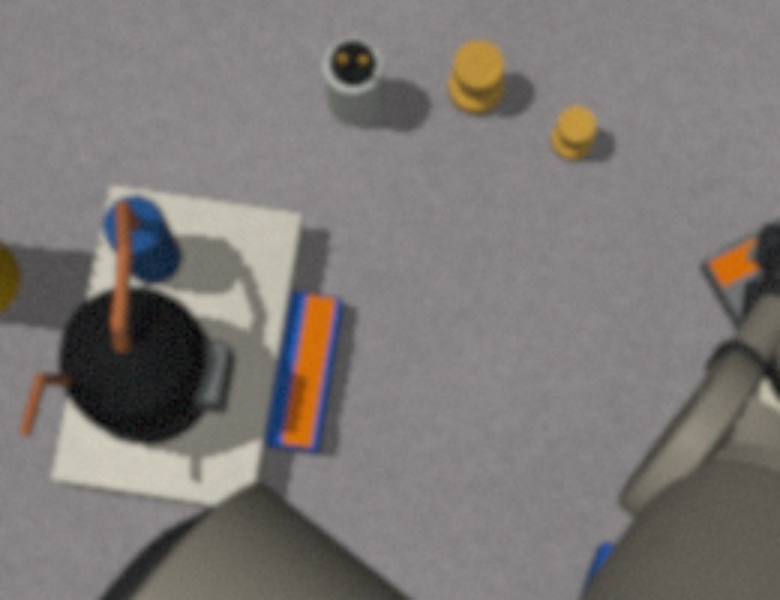

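The tail is about 40 mm out from the deck, at crop (310,370). It is square to within 0.2° and 2.6 mm off centre. The unit and bystanders haven't moved.

```bash
python3 -c "
from plant import close_job;print(close_job())"
```

```text
the job is handed in; nothing more can be done
None
```

The tray is fully home against the stop bar, square and flat; the unit and the three bystanders measured or looked unmoved, the hand is clear, and the job is handed in (no verdict was shown).

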